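# Draw the swinging bottle rack along its rail and park it still over the cup

### The job

Take the trolley by the tab on its top and draw the two-bottle rack off its parking ledge and along the rail, until its spout is over the middle of the steel cup. The rack drops off the ledge and keeps swinging on its own, so steady it by moving the trolley, never touching the rack or bottles and never letting it swing out wildly; once it has hung still over the cup for at least three seconds, let go of the tab and leave everything else on the bench where it is.

Things in the scene. Friction and masses are not known exactly. Their poses are not given: they have to be found in the camera images.
- gantry: Fixed bench gantry: an aluminium rail (660 mm long, 22 mm wide, top at 280 mm height) on two posts, standing on the bench with some yaw. Origin on the bench under the rail's middle; its y axis runs along the rail toward the parking ledge, x across the rail toward the side on which the rack hangs, z up.
- trolley (a joint): Place of the grey trolley (46 x 64 x 36 mm) on the rail, m: 0 at the ledge end (170 mm from the gantry origin toward its +y), growing toward the gantry's -y, end stop at 0.40. About 1.5 N friction and 2 N s/m drag, stays where it is left; 0.35 kg. Starts between 0 and 0.025; the rack's foot slips off the ledge at about 0.04 to 0.05.
- tab (a point): Grip point in the steel tab on top of the trolley, on its middle axis at 320 mm height, riding with the trolley. The tab is 24 mm along the rail, 32 mm across it and reaches from 288 to 340 mm height. Best taken from above, fingers closing along the rail; the fingers must stay above 290 mm. Nothing else stands within 60 mm of the tab and the space above is free.
- swing (a joint): Swing angle of the rack on the trolley, rad: 0 hanging level, positive when the ledge-side (gantry +y) end is up and the spout tip is displaced toward the gantry's +y. About 0.28 as parked on the ledge. Off the ledge it swings almost undamped (minutes to die out), period about 1.6 s (1.5 to 1.7 s, as the chamber's contents vary).
- rack: Swinging rack, 0.8 kg, not to be touched: steel bar 370 mm long along the rail, a white bottle (60 x 137 mm, 0.28 kg) 140 mm each side of its middle, a clear chamber (42 mm across) and a thin spout tube under its middle, a leg with an 18 mm ball foot at each end. Origin on its swing axle, 255 mm above the bench, 66 mm to gantry +x of the rail; y along the bar, z up when level.
- spout_tip (a point): Lower end of the spout tube, 150 mm below the swing axle in the rack's frame (105 mm above the bench when level). The rack answers the trolley like a pendulum 0.63 m long: swing'' = -w^2*swing + (w^2/9.81)*a, w about 3.9 rad/s, a the trolley's acceleration toward growing joint value.
- cup: Fixed open steel cup standing on the bench under the path of the spout, mouth 84 mm across, 78 mm tall. Origin at the centre of its underside; its centre lies on the line that the spout tip travels, where the trolley value is between 0.20 and 0.34.
- saline: Loose white bottle, 64 mm across, 150 mm tall, on the bench beyond the rail; bystander. Origin under its centre.
- vial_jar: Loose amber jar, 56 mm across, 90 mm tall; bystander. Origin under its centre.
- bowl: Loose steel bowl, 120 mm across, 45 mm tall, on the robot's side of the rail; bystander. Origin under its centre.
- tape: Loose roll of tape, 80 mm across, 24 mm tall; bystander. Origin under its centre.
- swab_box: Loose cardboard box 100 x 70 x 50 mm; bystander. Origin under its centre.
Mind the look-alikes: they are no part of the job. Leave any turquoise look-alike of the cup alone.

How it is judged:
On the way, in this order (a step that is already met when the one before it is completed fails the run):
1. the trolley has been drawn along the rail and the rack is off its ledge (value of joint trolley above 0.08 m), for 0.1 s.
2. the rack has hung still with its spout over the middle of the cup for 3 s (horizontal distance between spout_tip and cup below 0.02 m and value of joint swing between -0.06 and 0.06 rad), for 3 s.
At the end, for the whole second after the job is handed in: The spout tip is within 20 mm (horizontally) of the cup's axis, the rack hangs level within 0.06 rad and stays so, the trolley is at rest and let go; loose bystanders are within 30 mm of where they stood (all of step 2 and velocity of joint trolley between -0.02 and 0.02 m/s and distance of each of saline, vial_jar, bowl, tape, swab_box from where it was at the start of the episode below 0.03 m); the robot touches nothing.
It fails at once if the robot touches the rack or its bottles (contact force between any of the arm, the fingers and rack above 0.5 N).
It fails at once if the rack swings out beyond 0.5 rad (value of joint swing above 0.5 rad or value of joint swing below -0.5 rad).
It fails at once if a bystander is knocked over or pushed away (distance of any of saline, vial_jar, bowl, tape, swab_box from where it was at the start of the episode above 0.03 m).
It also fails if it takes over 51 s, if anything falls off the work surface, if the arm or the gripper's body presses on something with over 40 N, if the wrist force passes 120 N, or if a joint passes its speed limit or range.

### The arm

A 6-joint arm with a two-finger parallel gripper is mounted at the origin on the work surface. World frame = base frame: x ahead of the robot, y to its left, z up, the work surface at z = 0. Lengths are in m, angles in rad, forces in N, time in s.
With the tool pointing down it reaches from about 0.35 to 0.775 m from the base axis. Payload 7.3 kg.
Tool frame: the origin (TCP) lies at the very end of the fingers, on their centre line; the grasp point (between the pads) lies robot.pinch_z behind it (robot.pinch_z is the distance from the TCP to the grasp point, in m); y points along the fingers, z is the direction in which the jaws open and shut, and the axes are right-handed (so a half turn about y gives the same grasp; the last joint's range is limited). The gripper opens to 92 mm and grips with 3 to 60 N. Pads are 19 mm wide; open, the fingers measure 130 mm over their backs; the gripper's body (75 mm by 190 mm) begins 47 mm behind the grasp point.
Start: joints at [-1.446, 0.342, 1.524, -0, 1.275, -0.146], TCP at [0.14, -0.506, 0.227] pointing down, gripper open.
Joint ranges: [-2.53, 2.53], [-0.77, 2.02], [0.04, 2.7], [-1, 4.14], [0.28, 2.66], [-3.11, 3.11]. Speed limits (rad/s): [2.57, 2.57, 3.14, 3.14, 3.14, 3.14].

### API

Orientations are given as [roll, pitch, yaw] about the fixed x, y, z axes, in that order (R = Rz(yaw) Ry(pitch) Rx(roll)).
In Python, from cell import status, viewer, robot gives the robot as it stands. The module is installed in compiled form; this text tells all that it offers.
- The arm moves only by the shell command python3 -m pendant 'ROWS' [FORCE]. ROWS is JSON, a list that holds one entry, the list of rows, each a list of 7 numbers: the shift along the tool's x, y, z in cm, then the turn, a rotation vector about the tool's x, y, z in rad, then the finger opening in cm, from 0 to 9.18. A call has 1 to 20 rows; each row is the pose to reach, as a shift and turn from the pose commanded when the call began, along the tool's axes at that moment; what a row does not reach only later rows make up. A row lasts 1/10 s, in which the tool goes at most 50 mm and 8.59 degrees, less where a joint would pass 70% of its speed; a pose out of reach is approached as far as the arm can. A call with a gripper value outside its range is refused whole. The fingers move at their own pace and stop on an object; FORCE is the grip in N (left out, the last holds). Time passes only in rows, so rows that repeat a pose let the fingers close. It gives the time, the measured TCP pose, the force and the opening at its end, in the units of the state.
- status.observe(): the state, without advancing time (a new reading comes with each control period).
- viewer.read_camera(name): name is "side" or "top" or "wrist"; returns a dict with "image" (384x512x3 uint8, red, green, blue), "range_z" (384x512 float32, m along the optical axis (not along the pixel's ray), 0 where there is no reading), "fx", "fy", "cx", "cy" (pixels), "camera_from_world" (4x4, takes a point from world to camera coordinates). Camera axes: x right, y up, looking along -z (the intrinsics and any distortion apply to the point x, -y, -z); pixel columns grow to the right and rows downward; lengths in m; the calibration is good to about 2 mm. A picture is of the moment at which its call begins.
- robot.hand_in(): hands the job in, once; it reports no verdict.
The state is a dict: "time": time; "qpos": joint angles; "qvel": joint speeds; "joint_efforts": joint torques, N m; "tool_pos": TCP position; "tool_rot": TCP orientation; "contact_force": force on the tool from outside, world axes, zero at the start; "torque": the same for the moment, N m; "opening": finger opening in m.
Only numpy, scipy, OpenCV 4.12 (cv2) and the standard library are available. Lean on these libraries where they do the work, as an engineer would, in place of code of your own. Each camera call takes 0.05 s, during which the arm holds its last target. There are 200 camera calls.

## Working session

There is one attempt and no reset: what is moved stays moved. The work goes in short steps, Python scripts to look and compute and a shell command to move; the robot and the scene stay as the last step left them, time stands still between calls to the robot, and variables do not carry over. Pictures are saved under pics/ and viewed, about 8 in all and at most 12, crops included, and the job is handed in when it is done.

```bash
mkdir -p pics; cat > h.py <<'E'
import numpy as np, cv2
from cell import status, viewer, robot
def cam(n):
    return viewer.read_camera(n)
def save(c,name,crop=None,s=1):
    im=c["image"][...,::-1]
    if crop: im=im[crop[1]:crop[3],crop[0]:crop[2]]
    cv2.imwrite("pics/"+name,cv2.resize(np.ascontiguousarray(im),None,fx=s,fy=s,interpolation=cv2.INTER_CUBIC))
def ray(c,u,v):
    d=np.array([(u-c["cx"])/c["fx"],-(v-c["cy"])/c["fy"],-1.])
    T=np.linalg.inv(c["camera_from_world"]); return T[:3,3],T[:3,:3]@d
def onz(c,u,v,z):
    o,d=ray(c,u,v); return o+d*(z-o[2])/d[2]
def rng(c,u,v):
    o,d=ray(c,u,v); return o+d*c["range_z"][int(v),int(u)]
def cloud(c):
    v,u=np.mgrid[:384,:512]; z=c["range_z"]
    p=np.stack([(u-c["cx"])/c["fx"]*z,-(v-c["cy"])/c["fy"]*z,-z],-1)
    T=np.linalg.inv(c["camera_from_world"]); return p@T[:3,:3].T+T[:3,3]
def proj(c,p):
    q=c["camera_from_world"]@np.append(p,1); return c["cx"]+c["fx"]*q[0]/-q[2], c["cy"]+c["fy"]*q[1]/q[2]
E
python3 - <<'E'
from h import *
print(status.observe(), robot.pinch_z)
a=cam("top");b=cam("side")
np.savez("s.npz",**{k+n:v[n] for k,v in(("t",a),("s",b)) for n in v})
im=np.vstack([a["image"],b["image"]])[...,::-1]
cv2.imwrite("pics/a.png",a["image"][...,::-1]);cv2.imwrite("pics/b.png",b["image"][...,::-1])
for c in(a,b):print(c["fx"],c["cx"],c["cy"],np.linalg.inv(c["camera_from_world"]).round(3).tolist(), [k for k in c])
E
```

```text
{'time': 0.0, 'qpos': array([-1.44597057e+00,  3.42721259e-01,  1.52502410e+00, -7.83915271e-06,
        1.27540349e+00, -1.45973110e-01]), 'qvel': array([ 0.00127671,  0.00018782, -0.0007514 ,  0.00059915,  0.00202781,
        0.00189044]), 'joint_efforts': array([ 3.24854584e-03, -4.31232798e+01, -2.44221890e+01,  7.20433728e-02,
        5.57705818e-02, -1.08338377e-04]), 'tool_pos': array([ 0.14041896, -0.50544465,  0.22604326]), 'tool_rot': array([-1.57233706e+00,  2.18940145e-04, -2.87079166e+00]), 'contact_force': array([ 0.35235836, -0.33404592, -0.56573572]), 'torque': array([-0.00040425,  0.03595257, -0.02389109]), 'opening': 0.09205553863929108} 0.0188
376.8889040093815 255.29665670810317 194.98717845106344 [[0.022, 0.995, -0.093, 0.514], [-1.0, 0.02, -0.02, -0.002], [-0.018, 0.093, 0.995, 1.114], [0.0, 0.0, 0.0, 1.0]] ['image', 'range_z', 'fx', 'fy', 'cx', 'cy', 'camera_from_world']
408.64207642474685 254.04906546576245 188.64030745279118 [[-0.794, -0.452, 0.407, 1.009], [0.608, -0.571, 0.552, 0.549], [-0.017, 0.686, 0.728, 0.917], [0.0, 0.0, 0.0, 1.0]] ['image', 'range_z', 'fx', 'fy', 'cx', 'cy', 'camera_from_world']
```

View pics/a.png

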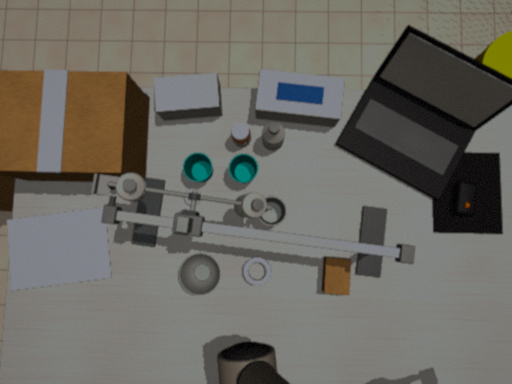

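View pics/b.png

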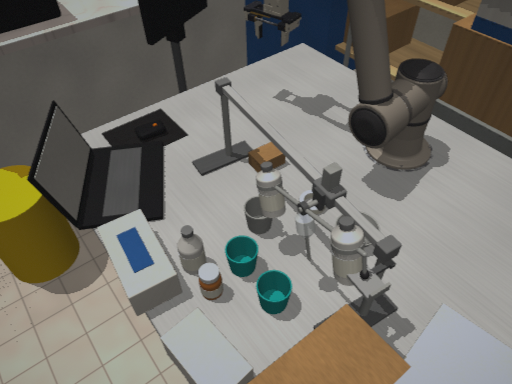

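Top view: the rail runs from (110,213) at the ledge end to (407,253), with the trolley at (188,225). There are three cups: turquoise ones at (198,167) and (243,169), and a grey steel one at (270,210) on the spout's line. Only the steel one fits the description. I'll confirm it in a crop and measure.

```bash
python3 - <<'E'
from h import *
s=np.load("s.npz"); C={k:{n[1:]:s[n] for n in s.files if n[0]==k} for k in"ts"}
t=C["t"];sd=C["s"]
P={k:cloud(C[k]) for k in"ts"}
u=np.arange(512)[None]+0*P["t"][...,0]; v=np.arange(384)[:,None]+0*P["t"][...,0]
p=P["t"]
m=(abs(p[...,2]-.28)<.006)&(v>195)&(v<260)&(u>205)&(u<395)
q=p[m]; q=q[(abs(q[:,0]-np.median(q[:,0]))<.1)]
l=cv2.fitLine(q[:,:2].astype(np.float32),cv2.DIST_HUBER,0,.001,.001).ravel()
print("rail",len(q),l,q[:,2].mean(), q[:,1].min(),q[:,1].max())
d=l[:2]*np.sign(l[1]); n=np.array([d[1],-d[0]])  # +y gantry, +x gantry
print("yaw y-axis",d,n)
for k in"ts":
    p=P[k]; w=(p[...,:2]-l[2:4]); off=w@n; al=w@d
    m=(abs(off)<.03)&(p[...,2]>.325)&(p[...,2]<.35)
    print(k,"tab",m.sum(),np.median(p[m],0),p[m].min(0),p[m].max(0), 'along',np.percentile(al[m],[2,50,98]),'off',np.percentile(off[m],[2,50,98]))
    m=(abs(off)<.02)&(abs(p[...,2]-.28)<.012); print("rail-ish along",np.percentile(al[m],[0,.5,99.5,100]))
    m=(abs(off-.066)<.06)&(abs(p[...,2]-.078)<.008)&(al<.0)
    vv,uu=np.where(m); q=p[m]; print(k,"cup rim",len(q), uu.min(),uu.max(),vv.min(),vv.max(),q.min(0),q.max(0),'al',np.percentile(al[m],[0,2,98,100]),'off',np.percentile(off[m],[0,2,98,100]))
np.savez("g.npz",l=l,d=d,n=n)
A=cv2.resize(t["image"][170:270,90:300],None,fx=3.6,fy=3.0*1.2,interpolation=2); B=cv2.resize(sd["image"][140:290,220:400],None,fx=3.6,fy=3.6,interpolation=2)
save(dict(image=t["image"]),"c.png",(90,150,300,290),3.6); save(dict(image=sd["image"]),"d.png",(220,140,400,300),3.6)
E
```

```text
rail 1906 [ 0.11015198  0.9939148   0.4968694  -0.08583505] 0.27870759612244606 -0.29152283990037353 0.12303869951148946
yaw y-axis [0.11015198 0.9939148 ] [ 0.9939148  -0.11015198]
t tab 193 [0.52359629 0.16148405 0.33841624] [0.50884511 0.14954891 0.32539545] [0.53989875 0.17572636 0.34138497] along [0.23834859 0.24911802 0.26204708] off [-1.50265321e-02 -6.42308115e-05  1.48792714e-02]
rail-ish along [-0.24769143 -0.24439422  0.43843304  0.44168282]Traceback (most recent call last):
  File "<stdin>", line 19, in <module>
    return umr_minimum(a, axis, None, out, keepdims, initial, where)
ValueError: zero-size array to reduction operation minimum which has no identity
```

```bash
python3 - <<'E'
from h import *
s=np.load("s.npz"); C={k:{n[1:]:s[n] for n in s.files if n[0]==k} for k in"ts"}
l=np.array([0.11015198,0.9939148,0.4968694,-0.08583505]); d=l[:2]; n=np.array([d[1],-d[0]])
np.savez("g.npz",l=l,d=d,n=n)
for k in"ts":
    p=cloud(C[k]); w=p[...,:2]-l[2:4]; off=w@n; al=w@d
    m=(abs(off)<.03)&(p[...,2]>.325)&(p[...,2]<.35); print(k,"tab",np.median(p[m],0),'al',np.percentile(al[m],[2,98]),'off',np.percentile(off[m],[2,98]))
    m=(abs(off-.066)<.06)&(abs(p[...,2]-.074)<.006)&(abs(al)<.14)
    vv,uu=np.where(m); q=p[m]; print(k,"rim",len(q))
    if len(q)>5:
        x=np.c_[al[m],off[m]]; c=np.linalg.lstsq(np.c_[2*x,np.ones(len(x))],(x**2).sum(1),rcond=None)[0]
        print(uu.min(),uu.max(),vv.min(),vv.max(),'al',np.percentile(al[m],[0,3,97,100]),'off',np.percentile(off[m],[0,3,97,100]),'circle',c[:2],np.sqrt(c[2]+c[0]**2+c[1]**2), 'xy', l[2:4]+c[0]*d+c[1]*n)
t,sd=C["t"],C["s"]
save(t,"c.png",(90,150,300,290),3.6); save(sd,"d.png",(220,140,400,300),3.6)
E
```

```text
t tab [0.52359629 0.16148405 0.33841624] al [0.23834858 0.26204707] off [-0.01502655  0.01487926]
t rim 118
259 286 196 225 al [0.02611694 0.02714089 0.0955935  0.09885602] off [0.02462411 0.02608397 0.10520399 0.10618134] circle [0.06680655 0.06569034] 0.03894238430737797 xy [ 0.56951887 -0.02667095]
s tab [0.52859024 0.16748875 0.33840999] al [0.24008742 0.2635088 ] off [-0.01542698  0.01582049]
s rim 125
244 268 196 220 al [0.02509419 0.02785217 0.1079398  0.10900485] off [0.0442744  0.04822779 0.10550221 0.10622611] circle [0.06816205 0.06593769] 0.039295036501539975 xy [ 0.56991403 -0.02535095]
```

```bash
python3 -c "
import cv2,numpy as np
a=cv2.imread('pics/c.png');b=cv2.imread('pics/d.png')
a=cv2.resize(a,(500,333));b=cv2.resize(b,(300,267))
o=np.zeros((333,800,3),np.uint8);o[:,:500]=a;o[:267,500:]=b;cv2.imwrite('pics/e.png',o)"
```

```text
(no output)
```

View pics/e.png

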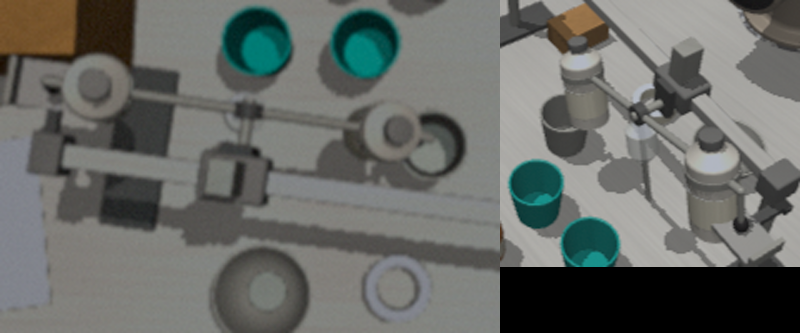

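The crop confirms it: the grey steel cup is under the spout line, its rim centre at the same offset (66 mm) as the rack axle. Now the move to the tab, and a swing gauge from the bottle tops.

```bash
cat >> h.py <<'E'
from scipy.spatial.transform import Rotation as Ro
g=dict(l=np.array([0.11015198,0.9939148,0.4968694,-0.08583505])); d=g["l"][:2]; n=np.array([d[1],-d[0]]); o2=g["l"][2:4]
def ao(p): w=p[...,:2]-o2; return w@d,w@n
def toolrows(xyz):
    s=status.observe(); R=Ro.from_euler("xyz",s["tool_rot"]).as_matrix()
    best=None
    for sg in(1,-1):
        z=np.array([*(sg*d),0]); y=np.array([0,0,-1.]); Rd=np.c_[np.cross(y,z),y,z]
        rv=Ro.from_matrix(R.T@Rd).as_rotvec()
        if best is None or np.linalg.norm(rv)<np.linalg.norm(best): best=rv
    return (R.T@(np.array(xyz)-s["tool_pos"])*100).round(2), best.round(4), R.round(3)
def state(c):
    p=cloud(c); al,off=ao(p); z=p[...,2]
    m=(abs(off)<.02)&(z>.325)&(z<.345); a=np.percentile(al[m],[2,98]).mean() if m.sum()>20 else np.nan
    return p,al,off,z,a
E
python3 - <<'E'
from h import *
s=np.load("s.npz"); C={k:{q[1:]:s[q] for q in s.files if q[0]==k} for k in"ts"}
for k in"ts":
    p,al,off,z,a=state(C[k]); print(k,a)
    for e in(1,-1):
        m=(abs(off-.066)<.03)&(abs(al-a-e*.14)<.06)&(z>.15); q=z[m]; 
        t=m&(z>q.max()-.006); print(e,q.max(),t.sum(),al[t].mean()-a,off[t].mean(),z[t].mean())
x=[*(o2+.251*d)]
for z in(.40,.303): print(toolrows([*x,z]))
E
```

```text
t 0.25019782860264933
1 0.3460220278735553 61 0.126813702283063 0.06552183890387854 0.34168899323141216
-1 0.26916849535122844 73 -0.14379413678841052 0.06599995659938691 0.2653746804586301
s 0.25179811038134087
1 0.34397768621858205 132 0.12392280627115859 0.06687463808836844 0.3407524740164619
-1 0.2695615911149921 54 -0.14366067484039471 0.06630089781261071 0.26556903516100216
(array([-54.91, -17.31, -54.23]), array([1.300e-03, 3.812e-01, 1.000e-04]), array([[-0.964, -0.   ,  0.267],
       [-0.267,  0.001, -0.964],
       [-0.   , -1.   , -0.001]]))
(array([-54.91,  -7.61, -54.21]), array([1.300e-03, 3.812e-01, 1.000e-04]), array([[-0.964, -0.   ,  0.267],
       [-0.267,  0.001, -0.964],
       [-0.   , -1.   , -0.001]]))
```

```bash
python3 -m pendant '[[[-1.1,-3,-1.1,0,0.01,0,9.18],[-3.3,-7,-3.2,0,0.02,0,9.18],[-6,-11,-6,0,0.04,0,9.18],[-9.3,-14,-9.2,0,0.06,0,9.18],[-12.6,-16,-12.5,0,0.09,0,9.18],[-15.9,-17,-15.7,0,0.11,0,9.18],[-19.2,-17.3,-19,0,0.13,0,9.18],[-22.5,-17.3,-22.2,0,0.16,0,9.18],[-25.8,-17.3,-25.5,0,0.18,0,9.18],[-29.1,-17.3,-28.7,0,0.2,0,9.18],[-32.4,-17.3,-32,0,0.22,0,9.18],[-35.7,-17.3,-35.2,0,0.25,0,9.18],[-39,-17.3,-38.5,0,0.27,0,9.18],[-42.3,-17.3,-41.7,0,0.29,0,9.18],[-45.6,-17.3,-45,0,0.32,0,9.18],[-48.3,-17.3,-47.7,0,0.34,0,9.18],[-51,-17.3,-50.4,0,0.36,0,9.18],[-53.3,-17.3,-52.6,0,0.37,0,9.18],[-54.9,-17.3,-54.2,0.001,0.381,0,9.18],[-54.9,-17.3,-54.2,0.001,0.381,0,9.18]]]' 20
python3 - <<'E'
from h import *
c=cam("wrist"); save(c,"w.png"); s=status.observe(); print(s["time"],s["qpos"])
p=cloud(c); al,off=ao(p); z=p[...,2]; m=(abs(off)<.03)&(z>.325)&(z<.35)
print(m.sum(), np.percentile(al[m],[2,98]) if m.any() else 0,np.percentile(off[m],[2,98]) if m.any() else 0)
print(toolrows([*(o2+.251*d),.303]), ao(s["tool_pos"]))
E
```

```text
time: 2.1
tool_pos: [0.5251, 0.1655, 0.3981]
tool_rot: [-1.57, -0.002, 3.034]
contact_force: [-0.1, -1.2, 0.5]
opening: 0.0918
2.15 [ 1.64505556e-01  3.27700775e-01  1.08351097e+00 -1.18193521e-03
  1.73269028e+00  1.84325698e+00]
1762 [0.23807437 0.2608509 ] [-0.01434793  0.01619104]
(array([-0.02,  9.55,  0.03]), array([-0.0017,  0.0022,  0.0019]), array([[-0.994, -0.002, -0.108],
       [ 0.108, -0.002, -0.994],
       [ 0.002, -1.   ,  0.002]])) (np.float64(0.25151351124987537), np.float64(-1.3938040151184748e-05))
```

View pics/w.png

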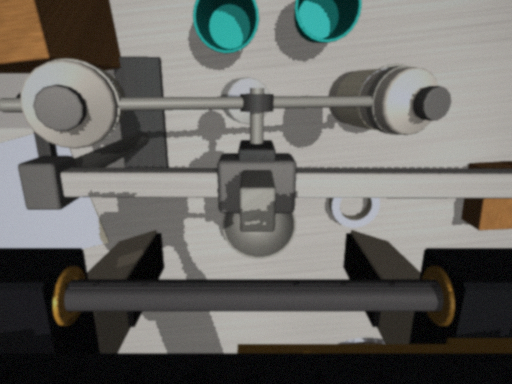

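The wrist view shows the tab at (258,205), centred between the fingers along the rail, and the axle clamp (258,102) at the trolley's middle. Descend and grip.

```bash
python3 -m pendant '[[[0,2,0,0,0,0,9.18],[0,4.5,0,0,0,0,9.18],[0,7,0,0,0,0,9.18],[0,8.8,0,0,0,0,9.18],[0,9.5,0,0,0,0,9.18],[0,9.5,0,0,0,0,9.18],[0,9.5,0,0,0,0,6],[0,9.5,0,0,0,0,3],[0,9.5,0,0,0,0,1.5],[0,9.5,0,0,0,0,1.5],[0,9.5,0,0,0,0,1.5],[0,9.5,0,0,0,0,1.5]]]' 40
cat >> h.py <<'E'
def swing(c):
    p=cloud(c); al,off=ao(p); z=p[...,2]; s=status.observe(); a=ao(s["tool_pos"])[0]
    h=[]
    for e in(1,-1):
        m=(abs(off-.066)<.025)&(abs(al-a-e*.14)<.045)&(z>.15)&(z<.39); q=np.sort(z[m])
        t=m&(z>np.percentile(q,99.7)-.006); h.append(np.r_[al[t].mean(),off[t].mean(),z[t].mean()])
    D=h[0]-h[1]; return a,np.arctan2(D[2],D[0])
def spout(c):
    "clear of caps: tip from points under axle"
def series(N,cn="side"):
    out=[]
    for i in range(N):
        t=status.observe()["time"]; c=cam(cn); a,w=swing(c); out.append((t,a,w))
    return np.array(out),c
E
python3 - <<'E'
from h import *
c=cam("side"); print(swing(c)); s=status.observe(); print(s["time"],s["opening"],s["contact_force"],ao(s["tool_pos"]),s["tool_pos"])
c=cam("top"); print(swing(c))
E
```

```text
time: 3.35
tool_pos: [0.5245, 0.1632, 0.3048]
tool_rot: [-1.57, 0.0, 3.031]
contact_force: [0.3, -0.3, -0.3]
opening: 0.0484
(np.float64(0.25050822012863716), np.float64(0.27474727839810653))
3.4 0.044571091606520875 [-0.78148921 -0.32870238 -0.27976101] (np.float64(0.25050822012863716), np.float64(2.7400480578810097e-05)) [0.52449061 0.16314574 0.30468907]
(np.float64(0.2505376646973654), np.float64(0.2743389191238032))
```

```bash
python3 -m pendant '[[[0,0,0,0,0,0,1.5],[0,0,0,0,0,0,1.5],[0,0,0,0,0,0,1.5],[0,0,0,0,0,0,1.5],[0,0,0,0,0,0,1.5],[0,0,0,0,0,0,1.5]]]' 40
python3 -m pendant '[[[0,0,0.2,0,0,0,1.5],[0,0,0.6,0,0,0,1.5],[0,0,1.2,0,0,0,1.5],[0,0,1.9,0,0,0,1.5],[0,0,2.7,0,0,0,1.5],[0,0,3.5,0,0,0,1.5],[0,0,4.3,0,0,0,1.5],[0,0,5.1,0,0,0,1.5],[0,0,5.9,0,0,0,1.5],[0,0,6.7,0,0,0,1.5],[0,0,7.4,0,0,0,1.5],[0,0,8,0,0,0,1.5],[0,0,8.4,0,0,0,1.5],[0,0,8.6,0,0,0,1.5]]]' 40
python3 - <<'E'
from h import *
from scipy.optimize import least_squares
o,c=series(36); print(o[::2].round(4).tolist()); np.save("o1.npy",o); save(c,"f.png")
t=o[:,0]-o[-1,0]
f=lambda q:q[0]*np.cos(q[2]*t)+q[1]*np.sin(q[2]*t)+q[3]-o[:,2]
r=least_squares(f,[.2,.1,3.9,0]); print(r.x,np.abs(r.fun).max(),np.hypot(*r.x[:2]),2*np.pi/r.x[2]); s=status.observe();print(s["time"],o[-1,0],s["opening"],s["tool_pos"],s["contact_force"])
E
```

```text
time: 4.05
tool_pos: [0.5245, 0.1631, 0.3047]
tool_rot: [-1.57, 0.0, 3.031]
contact_force: [0.1, -1.3, -0.4]
opening: 0.0238
time: 5.45
tool_pos: [0.5149, 0.0773, 0.3046]
tool_rot: [-1.57, -0.0, 3.031]
contact_force: [1.5, 1.2, -3.7]
opening: 0.0239
[[5.45, 0.1639, -0.216], [5.55, 0.1641, -0.1353], [5.65, 0.1643, -0.0325], [5.75, 0.1644, 0.0739], [5.85, 0.1645, 0.1697], [5.95, 0.1645, 0.2373], [6.05, 0.1645, 0.2678], [6.15, 0.1645, 0.2586], [6.25, 0.1645, 0.2083], [6.35, 0.1645, 0.1249], [6.45, 0.1645, 0.0235], [6.55, 0.1645, -0.0821], [6.65, 0.1645, -0.1747], [6.75, 0.1645, -0.2393], [6.85, 0.1645, -0.2662], [6.95, 0.1645, -0.2541], [7.05, 0.1645, -0.2001], [7.15, 0.1645, -0.1156]]
[-6.54478902e-02  2.60869792e-01  3.97611347e+00  6.10318504e-04] 0.002532118355773022 0.26895441010257376 1.5802328988596486
7.25 7.2 0.02412768865036352 [0.51497713 0.07768045 0.30468933] [ 0.52554545 -1.62463631 -6.15729072]
```

View pics/f.png

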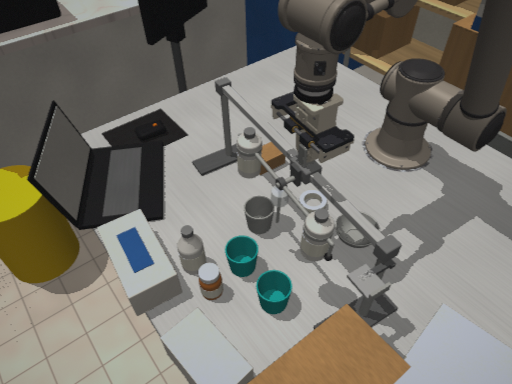

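Off the ledge and swinging at ±0.27 rad, w = 3.976 rad/s, clean fit. The side view shows the rack hanging free and the cup at (259,215). Plan a swing-cancelling run to the cup from the fitted state.

```bash
cat > plan.py <<'E'
import sys
from h import *
from scipy.optimize import minimize
def fit(o,w=None):
    t=o[:,0]-status.observe()["time"]
    W=w; A=np.c_[np.cos(W*t),np.sin(W*t),np.ones(len(t))]; q,*_=np.linalg.lstsq(A,o[:,2],rcond=None)
    return q[0],q[1]*W,q[2],np.abs(A@q-o[:,2]).max()
def plan(th,om,X,w=3.976,N=20,M=18,lag=.03,q=.001):
    T=N*.1; tk=np.arange(M)*.1; k=w*w/9.81
    # x = cumulative row displacement increments dx (M rows move, then still)
    D=np.eye(M+1,M)-np.eye(M+1,M,-1)   # velocity kinks/ .1
    tt=np.arange(M+1)*.1+lag
    C=np.vstack([np.ones(M), k/w*np.sin(w*(T-tt))@D/.1, k*np.cos(w*(T-tt))@D/.1])
    b=np.array([X,-(th*np.cos(w*T)+om/w*np.sin(w*T)), -(-th*w*np.sin(w*T)+om*np.cos(w*T))])
    L=np.linalg.inv(D.T@D); dx=L@C.T@np.linalg.solve(C@L@C.T,b)
    x=np.round(np.cumsum(dx)/q)*q; dx=np.diff(np.r_[0,x])
    t=np.arange(0,T,.02); kv=D@dx/.1
    s=[th*np.cos(w*u)+om/w*np.sin(w*u)+sum(k/w*np.sin(w*(u-a))*v for a,v in zip(tt,kv) if u>a) for u in t]
    return x*100,np.array(s),C@dx-b
E
python3 - <<'E'
from plan import *
o=np.load("o1.npy"); th,om,b,e=fit(o,3.976); print(th,om,b,e)
# cup again
for k in("side",):
    c=cam(k); th,om,b,e=fit(o,3.976); p=cloud(c); al,off=ao(p); m=(abs(off-.066)<.06)&(abs(p[...,2]-.074)<.006)&(abs(al-.067)<.06)
    x=np.c_[al[m],off[m]]; q=np.linalg.lstsq(np.c_[2*x,np.ones(len(x))],(x**2).sum(1),rcond=None)[0]; print("cup",k,m.sum(),q[:2],np.sqrt(q[2]+q[0]**2+q[1]**2),np.ptp(x,axis=0),x.min(0),x.max(0))
a=ao(status.observe()["tool_pos"])[0]
for M in (14,16,18,20):
    x,s,r=plan(th,om,a-.0675,M=M); print(M,x.round(1).tolist(),s.min().round(3),s.max().round(3),r.round(4))
E
```

```text
-0.01266683566098196 1.0681703643118994 0.0006070222701318057 0.0025453003783545147
cup side 208 [0.06854539 0.06566027] 0.03927358630636708 [0.08477595 0.08163407] [0.02571982 0.0248633 ] [0.11049577 0.10649737]
14 [-0.2, -0.7, -1.7, -2.9, -4.2, -5.2, -5.6, -5.0, -3.5, -1.0, 2.0, 5.2, 8.0, 9.7] -0.119 0.243 [-0.      0.0001 -0.002 ]
16 [-0.7, -1.9, -3.4, -4.8, -6.0, -6.7, -6.6, -5.7, -4.1, -1.9, 0.7, 3.4, 5.8, 7.7, 9.1, 9.7] -0.095 0.222 [-0.      0.0002  0.0007]
18 [-0.7, -2.0, -3.6, -5.2, -6.4, -7.0, -6.9, -6.0, -4.3, -2.1, 0.5, 3.1, 5.4, 7.4, 8.7, 9.4, 9.7, 9.7] -0.088 0.219 [-0.     -0.0005 -0.0008]
20 [-0.6, -1.7, -3.0, -4.3, -5.4, -5.9, -5.7, -4.8, -3.2, -1.0, 1.5, 4.1, 6.5, 8.4, 9.8, 10.6, 10.7, 10.5, 10.1, 9.7] -0.105 0.227 [-0.     -0.0003 -0.003 ]
```

That plan backs up toward the ledge. Half a period later the sign flips, so I wait while sampling.

```bash
python3 - <<'E'
from plan import *
o,_=series(14); o=np.vstack([np.load("o1.npy"),o]); 
for w in (3.966,3.972,3.976,3.98,3.99): print(w,fit(o,w))
th,om,b,e=fit(o,3.976); a=ao(status.observe()["tool_pos"])[0]; print(a)
for M in (12,14,16,18):
    x,s,r=plan(th,om,a-.068,M=M); print(M,x.round(1).tolist(),s.min().round(3),s.max().round(3),r.round(4))
E
```

```text
3.966 (np.float64(0.058980685775102744), np.float64(-1.0369330782227697), np.float64(-0.00022103688541301063), np.float64(0.004143289200156192))
3.972 (np.float64(0.05679033345627965), np.float64(-1.040399000080878), np.float64(-4.5633212087257074e-05), np.float64(0.003188767170985568))
3.976 (np.float64(0.055329607475906505), np.float64(-1.042656649341595), np.float64(7.316193219684336e-05), np.float64(0.0035649406648774473))
3.98 (np.float64(0.053868612492285896), np.float64(-1.0448717941456258), np.float64(0.0001934350857847041), np.float64(0.0042334077154842775))
3.99 (np.float64(0.05021564096427187), np.float64(-1.050223008176529), np.float64(0.0005005290636494793), np.float64(0.005883644138738153))
0.16450230232787244
12 [-0.1, 0.5, 2.2, 4.9, 8.3, 11.6, 14.2, 15.5, 15.3, 13.7, 11.5, 9.7] -0.207 0.069 [ 0.0005 -0.0002 -0.001 ]
14 [0.7, 2.1, 4.2, 6.8, 9.6, 12.2, 14.2, 15.4, 15.7, 15.1, 13.9, 12.2, 10.7, 9.7] -0.187 0.059 [ 0.0005 -0.0014  0.0001]
16 [1.0, 2.8, 5.2, 8.0, 10.7, 13.1, 14.8, 15.9, 16.1, 15.7, 14.6, 13.3, 12.0, 10.8, 10.0, 9.7] -0.175 0.055 [ 0.0005  0.0005 -0.0048]
18 [1.0, 2.8, 5.3, 8.0, 10.7, 13.1, 14.9, 15.9, 16.1, 15.6, 14.7, 13.4, 12.0, 10.9, 10.1, 9.6, 9.6, 9.7] -0.174 0.055 [ 0.0005  0.0007 -0.0012]
```

```bash
python3 -m pendant '[[[0,0,1.0,0,0,0,1.5],[0,0,2.8,0,0,0,1.5],[0,0,5.2,0,0,0,1.5],[0,0,8.0,0,0,0,1.5],[0,0,10.7,0,0,0,1.5],[0,0,13.1,0,0,0,1.5],[0,0,14.8,0,0,0,1.5],[0,0,15.9,0,0,0,1.5],[0,0,16.1,0,0,0,1.5],[0,0,15.7,0,0,0,1.5],[0,0,14.6,0,0,0,1.5],[0,0,13.3,0,0,0,1.5],[0,0,12.0,0,0,0,1.5],[0,0,10.8,0,0,0,1.5],[0,0,10.0,0,0,0,1.5],[0,0,9.7,0,0,0,1.5],[0,0,9.7,0,0,0,1.5]]]' 40
python3 - <<'E'
from plan import *
o,c=series(26); np.save("o2.npy",o); print(o[::4].round(4).tolist())
th,om,b,e=fit(o,3.976); print(th,om,b,e,"amp",np.hypot(th,om/3.976)); s=status.observe(); a=ao(s["tool_pos"]); print(s["time"],a,s["opening"],s["tool_pos"])
p=cloud(c); al,off=ao(p); z=p[...,2]
for lo,hi in((.108,.125),(.125,.14)):
    m=(abs(off-.066)<.02)&(abs(al-a[0])<.03)&(z>lo)&(z<hi); print(m.sum(),al[m].mean() if m.any() else 0,off[m].mean() if m.any() else 0)
m=(abs(off-.066)<.06)&(abs(z-.074)<.006)&(abs(al-.067)<.06); x=np.c_[al[m],off[m]]; q=np.linalg.lstsq(np.c_[2*x,np.ones(len(x))],(x**2).sum(1),rcond=None)[0]; print("cup",q[:2])
save(c,"g.png",(200,120,360,270),4)
for M in (10,14,18):
    x,s,r=plan(th,om,a[0]-.068,M=M,q=.0005); print(M,x.round(2).tolist(),s.min().round(3),s.max().round(3),r.round(4))
E
```

```text
time: 9.7
tool_pos: [0.5043, -0.0178, 0.3047]
tool_rot: [-1.571, -0.0, 3.032]
contact_force: [1.9, 0.8, -13.5]
opening: 0.0239
[[9.7, 0.0681, 0.0396], [9.9, 0.0674, 0.0312], [10.1, 0.0673, 0.0021], [10.3, 0.0673, -0.026], [10.5, 0.0673, -0.0424], [10.7, 0.0673, -0.0296], [10.9, 0.0673, 0.0009]]
0.015039340191624716 0.1506434229623995 3.041448578565493e-05 0.0017163434640930842 amp 0.04076390933907478
11.0 (np.float64(0.06735382359497162), np.float64(-6.380855060365358e-05)) 0.02363198653500529 [ 0.50422514 -0.01888407  0.30470633]
13 0.07090914310836288 0.06650787689505756
10 0.07072985118086796 0.06733691044797321
cup [0.06841198 0.06561444]
10 [0.2, 0.2, -0.1, -0.65, -1.3, -1.75, -1.8, -1.4, -0.7, -0.05] -0.021 0.042 [ 0.0001 -0.0005  0.0003]
14 [-0.2, -0.5, -0.85, -1.2, -1.45, -1.6, -1.6, -1.45, -1.25, -0.95, -0.65, -0.35, -0.15, -0.05] -0.011 0.032 [ 0.0001 -0.0001  0.0006]
18 [-0.15, -0.45, -0.75, -1.05, -1.3, -1.45, -1.45, -1.35, -1.1, -0.85, -0.55, -0.25, -0.05, 0.1, 0.15, 0.1, 0.0, -0.05] -0.013 0.033 [ 0.0001 -0.0001 -0.0004]
```

View pics/g.png

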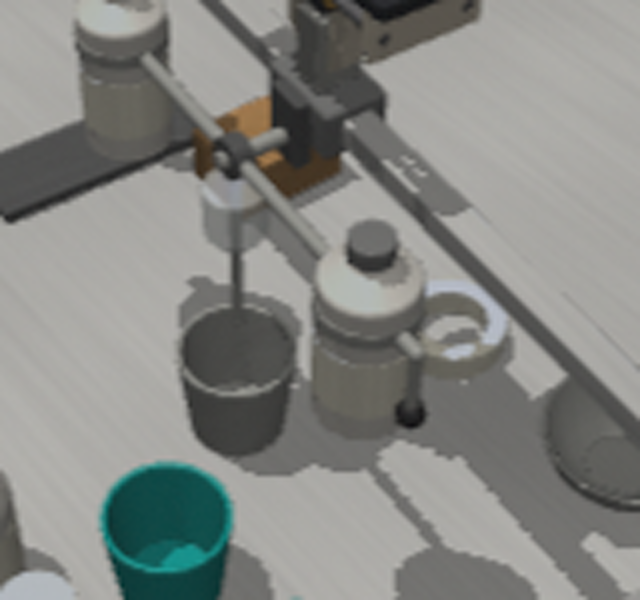

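The spout (238,300 in the crop) is over the cup mouth (238,350). The residual swing is 0.041 rad, so I damp it with a small second correction.

```bash
python3 -m pendant '[[[0,0,-0.2,0,0,0,1.5],[0,0,-0.5,0,0,0,1.5],[0,0,-0.85,0,0,0,1.5],[0,0,-1.2,0,0,0,1.5],[0,0,-1.45,0,0,0,1.5],[0,0,-1.6,0,0,0,1.5],[0,0,-1.6,0,0,0,1.5],[0,0,-1.45,0,0,0,1.5],[0,0,-1.25,0,0,0,1.5],[0,0,-0.95,0,0,0,1.5],[0,0,-0.65,0,0,0,1.5],[0,0,-0.35,0,0,0,1.5],[0,0,-0.15,0,0,0,1.5],[0,0,-0.05,0,0,0,1.5],[0,0,-0.05,0,0,0,1.5]]]' 40
python3 - <<'E'
from plan import *
o,c=series(34); np.save("o3.npy",o); print(o[::4].round(4).tolist())
th,om,b,e=fit(o[6:],3.976); print(th,om,b,e,"amp",np.hypot(th,om/3.976)); s=status.observe(); a=ao(s["tool_pos"]); print(s["time"],a,s["opening"])
P=[]
for i in range(32):
    c=cam("side"); p=cloud(c); al,off=ao(p); z=p[...,2]; m=(abs(off-.066)<.02)&(abs(al-a[0])<.03)&(z>.108)&(z<.14); P.append((al[m].mean(),off[m].mean()))
print("spout",np.mean(P,0),np.ptp(P,axis=0))
E
```

```text
time: 12.5
tool_pos: [0.5043, -0.0186, 0.3047]
tool_rot: [-1.569, -0.0, 3.031]
contact_force: [1.2, -0.8, -22.0]
opening: 0.0239
[[12.5, 0.0677, -0.0048], [12.7, 0.0677, -0.0048], [12.9, 0.0679, -0.0038], [13.1, 0.068, 0.0028], [13.3, 0.068, 0.0065], [13.5, 0.068, 0.0066], [13.7, 0.068, 0.0036], [13.9, 0.068, -0.0008], [14.1, 0.068, -0.0053]]
-0.0059718531860448185 -0.00036374085623149763 0.000228937376187032 0.0016321844413842669 amp 0.0059725538775017226
14.2 (np.float64(0.06801082468301185), np.float64(-4.1737596587275665e-05)) 0.02351096400319969
spout [0.07075938 0.06680757] [0.00149455 0.00083427]
```

Swing amplitude is 0.006 rad, and the spout is about 2.5 mm from the cup axis along the rail. It has been still for 3.3 s. Hold a little longer, then open and lift.

```bash
python3 -m pendant '[[[0,0,0,0,0,0,1.5],[0,0,0,0,0,0,1.5],[0,0,0,0,0,0,1.5],[0,0,0,0,0,0,1.5],[0,0,0,0,0,0,1.5],[0,0,0,0,0,0,1.5],[0,0,0,0,0,0,1.5],[0,0,0,0,0,0,1.5],[0,0,0,0,0,0,1.5],[0,0,0,0,0,0,1.5],[0,0,0,0,0,0,3],[0,0,0,0,0,0,4],[0,0,0,0,0,0,5],[0,0,0,0,0,0,6],[0,0,0,0,0,0,6],[0,0,0,0,0,0,6],[0,0,0,0,0,0,6],[0,0,0,0,0,0,6]]]'
python3 -m pendant '[[[0,-1,0,0,0,0,6],[0,-2.5,0,0,0,0,6],[0,-4.5,0,0,0,0,6],[0,-6.5,0,0,0,0,6],[0,-8.5,0,0,0,0,6],[0,-10,0,0,0,0,6],[0,-10.5,0,0,0,0,6],[0,-10.5,0,0,0,0,6],[0,-10.5,0,0,0,0,6]]]'
python3 - <<'E'
from plan import *
o,c=series(34); th,om,b,e=fit(o,3.976); print("amp",np.hypot(th,om/3.976),b,e)
p,al,off,z,a=state(c); print("tab al",a); m=(abs(off-.066)<.02)&(abs(al-.068)<.03)&(z>.108)&(z<.14); print("spout",al[m].mean(),off[m].mean())
s=status.observe(); print(s["time"],s["tool_pos"],s["contact_force"],s["opening"]); save(c,"h.png")
E
```

```text
time: 17.6
tool_pos: [0.5044, -0.0182, 0.3048]
tool_rot: [-1.57, 0.0, 3.031]
contact_force: [-0.2, 0.1, 0.1]
opening: 0.06
time: 18.5
tool_pos: [0.5042, -0.0181, 0.4092]
tool_rot: [-1.57, -0.001, 3.031]
contact_force: [0.5, 0.4, -0.7]
opening: 0.0599
amp 0.0057757463947732245 0.000195373422459876 0.0021162789121603872
tab al 0.07008030477527397
spout 0.07044734113321949 0.06676178450490027
20.2 [ 0.5043943  -0.01812772  0.409871  ] [ 0.35875748 -0.4734106  -0.69802759] 0.05971952902197345
```

View pics/h.png

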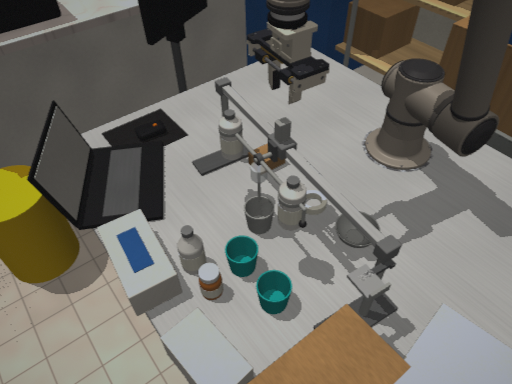

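The gripper is clear of the tab (283,130), the spout is over the cup (259,210), and the bystanders are unmoved.

```bash
python3 -c "
from cell import robot; print(robot.hand_in())"
```

```text
the job is handed in; nothing more can be done
None
```

The rack now hangs still with its spout over the steel cup, the tab is let go, and I have handed the job in; no verdict was reported. I gripped the tab and drew the rack off its ledge, where it swung about ±0.27 rad. I then steadied it with two trolley runs worked out from the measured swing. The first left 0.041 rad and the second 0.006 rad.

Last checks, taken over 1.7 s after letting go and before handing in at about 20 s:
- **Swing:** about 0.006 rad either side of level, against the 0.06 limit.
- **Spout:** about 2.5 mm from the cup's axis, against the 20 mm limit. It had hung still for over 4 s before I opened the fingers.
- **Gripper:** about 7 cm clear above the tab, with no contact force beyond sensor noise.
- **Bystanders:** unmoved in the final picture. I judged this by eye and did not measure it.

One disagreement: the arm put the trolley at 68 mm along the rail line, while the side camera put the tab and spout at 70 mm. That is within the camera calibration error.

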